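# Restart the egg timer

## Robot

A 6-joint arm with a two-finger parallel gripper is mounted at the origin on the work surface; the furniture and walls round the work are solid. World frame = base frame: x ahead of the robot, y to its left, z up, the work surface at z = 0. Lengths are in m, angles in rad, forces in N, time in s.
With the tool pointing down it reaches from about 0.3 to 1 m from the base axis. Payload 5.1 kg.
Tool frame: the origin (TCP) lies at the very end of the fingers, on their centre line; the grasp point (between the pads) lies 19 mm behind it (robot.grip_point_offset is the distance from the TCP to the grasp point, in m); z points along the fingers, y is the line along which they close (so a half turn about z gives the same grasp; the last joint's range is limited). The gripper opens to 95 mm and grips with 3 to 60 N. Pads are 20 mm wide; open, the fingers measure 119 mm over their backs; the gripper's body (75 mm by 180 mm) begins 59 mm behind the grasp point.
Start: joints at [1.17, 0.124, 1.65, -0, 1.367, -0.083], TCP at [0.203, 0.617, 0.215] pointing down, gripper open.
Joint ranges: [-2.61, 2.61], [-1.02, 2.33], [0.03, 2.71], [-1.35, 4.49], [0.32, 2.68], [-2.91, 2.91]. Speed limits (rad/s): [2.57, 2.57, 3.14, 3.14, 3.14, 3.14].

## Interface

Orientations are given as a rotation vector (axis times angle).
In Python, from rig import robot gives the robot as it stands. The module is installed in compiled form; this text tells all that it offers. Calls block until the motion is done:
- robot.move_to(position, orientation): joint-space move of the TCP to a pose.
- robot.move_l(position, ori=None, rate=0.15, force_limit=None): straight line of the TCP; ori=None keeps the orientation; rate is the mean speed in m/s. With force_limit (N) it stops when the force on the tool has changed by that much, and returns True; else False.
- robot.goto_joints(angles): joint-space move.
- robot.move_gripper(opening, grip_force=None): opening from 0.0 (shut) to 1.0 (fully open); grip_force is the grip in N (None keeps the last); returns when the fingers have stopped.
- robot.sleep(seconds).
- robot.ik(position, orientation): joint angles nearest the present ones, or None.
- robot.read_state(): the state.
- robot.read_camera(name): name is "scene" or "top" or "wrist"; returns a dict with "frame" (480x640x3 uint8, red, green, blue), "range_z" (480x640 float32, m along the optical axis (not along the pixel's ray), 0 where there is no reading), "fx", "fy", "cx", "cy" (pixels), "R" (3x3) and "t" (3): a world point X has camera coordinates R X + t; the wrist camera has in their place "hand_eye" (4x4, takes a point from camera to tool coordinates, whose origin is the TCP and whose axes are the flange's). Camera axes: x right, y down, z forward; pixel columns grow to the right and rows downward; lengths in m; the calibration is good to about 2 mm. A picture is of the moment at which its call begins: read the wrist's pose just before it.
A pose or a line that the arm cannot do raises robot.IKError and nothing moves.
- robot.hand_in(): hands the job in; it is judged then, once.
The state is a dict: "clock": time; "joint_positions": joint angles; "joint_velocities": joint speeds; "joint_efforts": joint torques, N m; "tool_pos": TCP position; "tcp_rot": TCP orientation; "wrist_force": force on the tool from outside, world axes, zero at the start; "ft_torque": the same for the moment, N m; "gripper_width": opening from 0.0 (shut) to 1.0 (fully open); "gripper_force": force on a finger pad.
Only numpy, scipy, OpenCV 4.12 (cv2) and the standard library are available. Lean on these libraries where they do the work, as an engineer would, in place of code of your own. Each camera call takes 0.05 s, during which the arm holds its last target. There are 200 camera calls.

## Task

Two identical kitchen timers are running on the island, one just to the right of the egg box and one just to the right of the tea mug. Restart the one beside the egg box: with the fingertips, gently press its round button for a moment and let it come up, then press its wide bar button the same way, and withdraw. Leave its square button, the tea timer's buttons and everything else alone, and do not pick up either timer or push it out of its place.

Things in the scene. Friction and masses are not known exactly. Their poses are not given: they have to be found in the camera images.
- egg_timer: Digital kitchen timer lying flat and loose beside the egg box, on the egg box's right as the robot sees it: white case 100 (its x) x 90 (its y) x 24 mm high, 0.19 kg, rubber feet. Origin: centre of its underside; z up; +x points to the end with the dark display, away from the robot give or take 0.4 rad. Three grey spring buttons stand 6 mm proud of the case top. The two timers look the same.
- egg_round_top (a point): Centre of the top face of the egg timer's round button, 20 mm across (resets), on the left of the middle row, at x -2, y +23 mm of the timer; 30 mm above the worktop when up, and it goes down with the button. Axes as the timer's.
- egg_round (a joint): Travel of the egg timer's round button, m: 0 up, 0.005 fully down. It springs back; it begins to move at 1 N, is at the bottom at 3.5 N, and a press counts when it is at least 0.003 down for 0.1 s.
- egg_square_top (a point): Centre of the top face of the egg timer's square button, 16 x 16 mm, on the right of the middle row, at x -2, y -23 mm of the timer; 30 mm above the worktop when up, and it goes down with the button. Axes as the timer's.
- egg_square (a joint): Travel of the egg timer's square button, m: 0 up, 0.005 fully down. It springs back; it begins to move at 1 N, is at the bottom at 3.5 N, and a press counts when it is at least 0.003 down for 0.1 s.
- egg_bar_top (a point): Centre of the top face of the egg timer's wide bar button, 14 (x) x 56 (y) mm (starts), across the near end, at x -34, y 0 mm of the timer; 30 mm above the worktop when up, and it goes down with the button. Axes as the timer's.
- egg_bar (a joint): Travel of the egg timer's bar button, m: 0 up, 0.005 fully down. It springs back; it begins to move at 1 N, is at the bottom at 3.5 N, and a press counts when it is at least 0.003 down for 0.1 s.
- tea_timer: Digital kitchen timer lying flat and loose beside the tea mug, on the tea mug's right as the robot sees it: white case 100 (its x) x 90 (its y) x 24 mm high, 0.19 kg, rubber feet. Origin: centre of its underside; z up; +x points to the end with the dark display, away from the robot give or take 0.4 rad. Three grey spring buttons stand 6 mm proud of the case top. The two timers look the same.
- tea_round_top (a point): Centre of the top face of the tea timer's round button, 20 mm across (resets), on the left of the middle row, at x -2, y +23 mm of the timer; 30 mm above the worktop when up, and it goes down with the button. Axes as the timer's.
- tea_round (a joint): Travel of the tea timer's round button, m: 0 up, 0.005 fully down. It springs back; it begins to move at 1 N, is at the bottom at 3.5 N, and a press counts when it is at least 0.003 down for 0.1 s.
- tea_square_top (a point): Centre of the top face of the tea timer's square button, 16 x 16 mm, on the right of the middle row, at x -2, y -23 mm of the timer; 30 mm above the worktop when up, and it goes down with the button. Axes as the timer's.
- tea_square (a joint): Travel of the tea timer's square button, m: 0 up, 0.005 fully down. It springs back; it begins to move at 1 N, is at the bottom at 3.5 N, and a press counts when it is at least 0.003 down for 0.1 s.
- tea_bar_top (a point): Centre of the top face of the tea timer's wide bar button, 14 (x) x 56 (y) mm (starts), across the near end, at x -34, y 0 mm of the timer; 30 mm above the worktop when up, and it goes down with the button. Axes as the timer's.
- tea_bar (a joint): Travel of the tea timer's bar button, m: 0 up, 0.005 fully down. It springs back; it begins to move at 1 N, is at the bottom at 3.5 N, and a press counts when it is at least 0.003 down for 0.1 s.
- egg_box: Closed grey pulp egg box, loose, 106 (x) x 156 (y) x 72 mm high, origin at the centre of its underside.
- tea_mug: Two-tone mug of tea, loose, 86 mm across, 121 mm over the handle, which points right to its timer, 99 mm high, origin under the middle of mug and handle. Egg box and tea mug may have changed places, each with its timer.
- honey_jar: Honey jar, loose bystander, 64 x 64 x 109 mm, origin at the centre of its underside.
- tomato_tin: Food tin, loose bystander, 57 mm across, 72 mm high, origin at the centre of its underside.
- spice_jar: Spice jar, loose bystander, 45 mm across, 106 mm high, origin at the centre of its underside.
Not all that is in view belongs to the job. What is shaped like the tea_timer but yellow is not meant.

How it is judged:
By the outcome, as a careful person would: the job done as asked, in the order asked, and still so for the second after the job is handed in, with the robot touching nothing.
It also fails if it takes over 48 s, if anything falls off the work surface, if the arm or the gripper's body presses on something with over 40 N, if the wrist force passes 120 N, or if a joint passes its speed limit or range.

## Working session

There is one attempt and no reset: what is moved stays moved. The work goes in short steps, each a Python script; the robot and the scene stay as the last script left them, time stands still between calls to the robot, and variables do not carry over. Pictures are saved under pics/ and viewed, at most 10 in all, crops included, and the job is handed in when it is done.

```bash
mkdir -p pics; python3 - <<'E'
from rig import robot
import cv2,numpy as np
for n in("top","scene"):
    c=robot.read_camera(n); cv2.imwrite(f"pics/{n}0.png",c["frame"][:,:,::-1]); np.savez(n+".npz",**c)
s=robot.read_state();print(s["clock"],s["tool_pos"],s["tcp_rot"])
E
```

```text
0.1 [0.20291714 0.61690664 0.2135275 ] [-4.97041464e-01 -3.10156560e+00  2.83720733e-03]
```

View pics/top0.png

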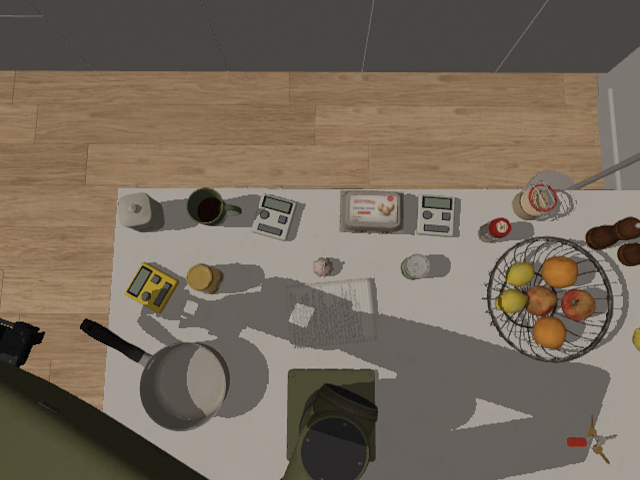

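View pics/scene0.png

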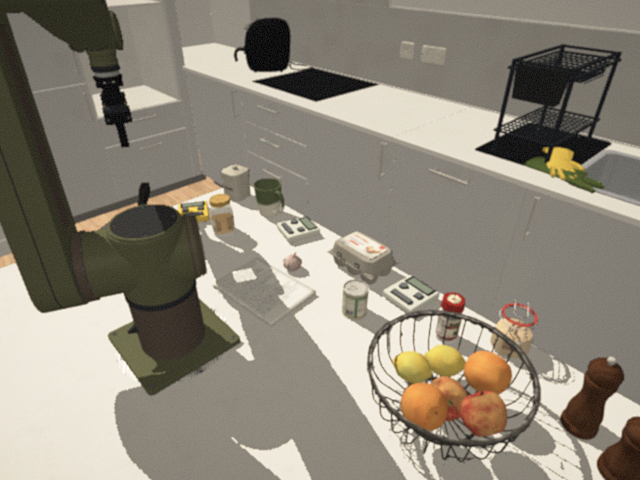

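Candidates: the white timer at (436,215) right of the egg box (372,212); the white timer at (274,216) right of the mug (208,207); and a yellow one at (151,287). I choose (436,215).

```bash
cat > h.py <<'E'
import numpy as np,cv2
def ray(c,u,v,z,R=None,t=None):
    R=c["R"] if R is None else R; t=c["t"] if t is None else t
    d=R.T@np.array([(u-c["cx"])/c["fx"],(v-c["cy"])/c["fy"],1]); o=-R.T@t
    return o+d*(z-o[2])/d[2]
E
python3 - <<'E'
from h import *
c=np.load("top.npz"); f=c["frame"]
x0,y0,x1,y1=410,188,462,244
g=cv2.cvtColor(f,cv2.COLOR_RGB2GRAY)[y0:y1,x0:x1]
cv2.imwrite("pics/crop.png",cv2.resize(f[y0:y1,x0:x1,::-1],None,fx=10,fy=10,interpolation=cv2.INTER_CUBIC))
m=(g<150).astype(np.uint8)
n,l,s,ce=cv2.connectedComponentsWithStats(m)
for i in range(1,n):
    if s[i,4]>8: u,v=ce[i]+[x0,y0]; print(s[i],u,v,ray(c,u,v,.03).round(4))
print(c["fx"],-c["R"].T@c["t"])
E
```

```text
[  0   0  52   2 104] 435.5 188.5 [ 0.5387 -0.256   0.03  ]
[   0    5   52   45 1545] 435.75016181229773 214.64854368932038 [ 0.4732 -0.2545  0.03  ]
[12 22 12 11 97] 427.16494845360825 214.64948453608247 [ 0.4731 -0.2336  0.03  ]
466.59780712145704 [0.24625942 0.01885628 1.1464763 ]
```

View pics/crop.png

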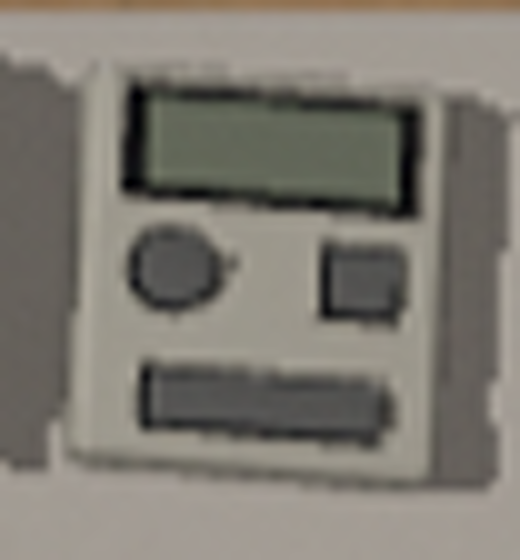

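The crop confirms a white timer with its display at the far end: round button at full-image pixel (427,215), square (446,216), bar (437,228). I'll move above it and refine with the wrist camera.

```bash
cat >> h.py <<'E'
from scipy.spatial.transform import Rotation as Ro
def ori(yaw,s=1): # tool z down, tool y along s*(timer x)
    y=s*np.array([np.cos(yaw),np.sin(yaw),0]); z=np.array([0,0,-1.])
    return Ro.from_matrix(np.c_[np.cross(y,z),y,z]).as_rotvec()
E
python3 - <<'E'
from h import *
from rig import robot
c=np.load("top.npz")
r,q,b=[ray(c,u,v,.03) for u,v in((427.2,214.8),(446.3,216.3),(436.7,228.2))]
d=r-q; yaw=np.arctan2(-d[0],d[1]); print(r,q,b,yaw,np.linalg.norm(d),np.linalg.norm((r+q)/2-b))
w=robot.read_camera("wrist"); print(w["hand_eye"].round(3))
for s in(1,-1): print(s,robot.ik((r+b)/2+[0,0,.2],ori(yaw,s)))
s=min((1,-1),key=lambda s:np.inf if robot.ik((r+b)/2+[0,0,.2],ori(yaw,s)) is None else abs(robot.ik((r+b)/2+[0,0,.2],ori(yaw,s))[5]))
p=(r+b)/2; p[2]=.22
robot.move_to(p,ori(yaw,s)); robot.move_gripper(0.0)
st=robot.read_state(); w=robot.read_camera("wrist")
np.savez("wrist.npz",p=st["tool_pos"],o=st["tcp_rot"],**w); cv2.imwrite("pics/w1.png",w["frame"][:,:,::-1])
print(s,st["clock"],st["tool_pos"],st["tcp_rot"],st["gripper_width"],st["wrist_force"])
E
```

```text
[ 0.47273355 -0.23368874  0.03      ] [ 0.46917992 -0.28012213  0.03      ] [ 0.4396774  -0.25579947  0.03      ] -0.07638293008168662 0.046569178333190304 0.03129887789108659
[[-0.001 -0.962 -0.274  0.077]
 [ 1.    -0.    -0.    -0.   ]
 [ 0.    -0.274  0.962 -0.171]
 [ 0.     0.     0.     1.   ]]
1 [-5.96121062e-01 -1.82398057e-01  1.92388930e+00 -4.44089210e-16
  1.40010141e+00 -5.19738132e-01]
-1 [-5.96121062e-01 -1.82398057e-01  1.92388930e+00 -4.44089210e-16
  1.40010141e+00  2.62185452e+00]
1 4.8083 [ 0.4562072  -0.24474521  0.21998782] [-2.30462956e+00 -2.13495482e+00 -1.66598278e-05] 0.006815891661779271 [-0.58791285 -0.0078009  -0.3856422 ]
```

View pics/w1.png

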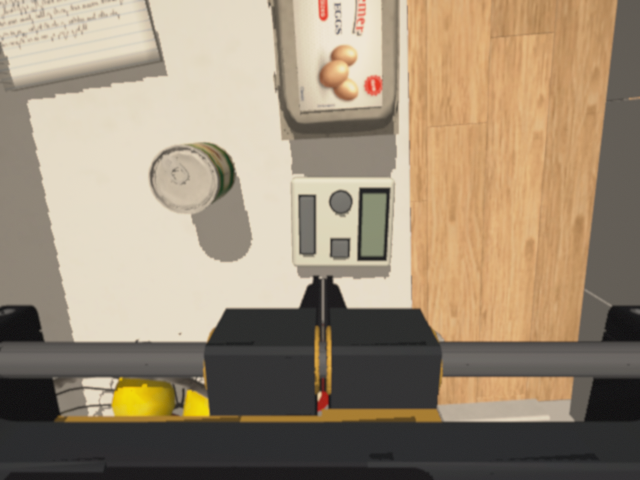

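The wrist view shows the egg timer beside the egg box: round (341,202), square (340,248), bar (308,225), with the shut fingertips at (323,278). I'll compute the positions by mask.

```bash
cat >> h.py <<'E'
def find(w,p,o,lo=60,hi=125):
    T=np.eye(4);T[:3,:3]=Ro.from_rotvec(o).as_matrix();T[:3,3]=p
    C=np.linalg.inv(T@w["hand_eye"]); g=cv2.cvtColor(w["frame"],cv2.COLOR_RGB2GRAY)
    out=[]
    for u,v in((341,202),(340,248),(308,225)):
        m=(g<125).astype(np.uint8); n,l,s,ce=cv2.connectedComponentsWithStats(m,connectivity=4)
        i=l[v,u]; print(s[i]); out.append(ray(w,*ce[i],.03,C[:3,:3],C[:3,3]))
    return out
E
python3 - <<'E'
from h import *
w=np.load("wrist.npz")
r,q,b=find(w,w["p"],w["o"]); d=r-q; yaw=np.arctan2(-d[0],d[1])
print(r,q,b,yaw,np.linalg.norm(d),np.linalg.norm((r+q)/2-b))
E
```

```text
[329 190  23  25 435]
[330 238  20  21 374]
[ 299  195   17   61 1003]
[ 0.47385082 -0.23462599  0.03      ] [ 0.47033723 -0.28002939  0.03      ] [ 0.44073732 -0.25389199  0.03      ] -0.07723203665140625 0.04553914944307026 0.03154436732007377
```

```bash
cat >> h.py <<'E'
def press(robot,p,yaw):
    o=ori(yaw); at=lambda z:[p[0],p[1],z]
    robot.move_l(at(.045),o,rate=.1); robot.sleep(.3)
    f0=np.array(robot.read_state()["wrist_force"])
    for z in (.032,.029,.0275,.0265,.026,.0256,.0252):
        hit=robot.move_l(at(z),o,rate=.02,force_limit=6); robot.sleep(.15)
        s=robot.read_state(); df=np.array(s["wrist_force"])-f0
        print(z,hit,s["tool_pos"].round(4) if hasattr(s["tool_pos"],'round') else s["tool_pos"],df.round(2))
        if hit or df[2]>3.2: break
    robot.sleep(.4); robot.move_l(at(.05),o,rate=.05); robot.sleep(.2)
    print(robot.read_state()["clock"])
E
python3 - <<'E'
from h import *
from rig import robot
press(robot,[.4734,-.2343],-.077)
E
```

```text
0.032 False [ 0.4735 -0.2344  0.0322] [ 0.91 -1.14 -0.11]
0.029 False [ 0.4737 -0.2345  0.0293] [ 0.89 -0.56  1.  ]
0.0275 False [ 0.4737 -0.2345  0.0278] [ 1.7  -0.89  1.56]
0.0265 False [ 0.4737 -0.2345  0.0267] [ 1.84 -0.92  3.77]
10.4833
```

```bash
python3 - <<'E'
from h import *
from rig import robot
F=[]
for i in range(20): F.append(robot.read_state()["wrist_force"]); robot.sleep(.02)
F=np.array(F);print(F.mean(0),F.std(0))
w=robot.read_camera("wrist");cv2.imwrite("pics/w2.png",w["frame"][:,:,::-1])
E
```

```text
[-0.00288773 -0.13903553 -0.05547968] [0.36189574 0.46995257 0.48996284]
```

View pics/w2.png

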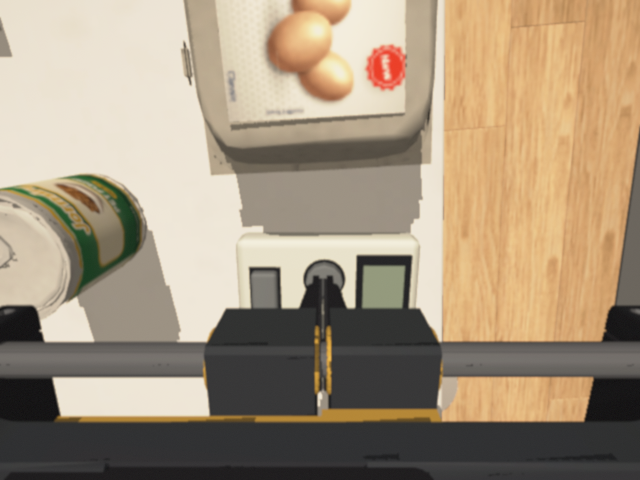

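The view shows the fingertips centred over the round button at (323,278), with the timer unmoved. Single force readings carry about 0.5 N of noise, so the 3.77 N reading stopped the press early, at about 3.3 mm, which is marginal. I'll repeat it a little deeper with averaged force; a second reset does no harm.

```bash
cat >> h.py <<'E'
def mean_f(robot,n=15):
    F=[]
    for _ in range(n): F.append(robot.read_state()["wrist_force"]); robot.sleep(.02)
    return np.mean(F,0)
def press2(robot,p,yaw):
    o=ori(yaw); at=lambda z:[p[0],p[1],z]
    robot.move_l(at(.045),o,rate=.1); robot.sleep(.3); f0=mean_f(robot)
    for z in (.028,.0262,.0254,.0250):
        hit=robot.move_l(at(z),o,rate=.02,force_limit=8)
        df=mean_f(robot)-f0; print(z,hit,np.round(robot.read_state()["tool_pos"],4),df.round(2))
        if hit or df[2]>3.3: break
    robot.move_l(at(.05),o,rate=.05); robot.sleep(.2)
    print(robot.read_state()["clock"])
E
python3 - <<'E'
from h import *
from rig import robot
press2(robot,[.4734,-.2343],-.077)
E
```

```text
0.028 False [ 0.4734 -0.2342  0.0281] [-1.6   0.98  2.08]
0.0262 False [ 0.4737 -0.2345  0.0264] [-0.6   0.82  2.77]
0.0254 False [ 0.4737 -0.2345  0.0256] [0.4  0.19 3.35]
14.7583
```

The force matches the spring model (about 4.4 mm down, held 0.3 s). Now the bar, then withdraw.

```bash
python3 - <<'E'
from h import *
from rig import robot
press2(robot,[.4400,-.2546],-.077)
robot.move_l([.4562,-.2447,.22],ori(-.077),rate=.12); robot.sleep(.3)
w=robot.read_camera("wrist");cv2.imwrite("pics/w3.png",w["frame"][:,:,::-1])
s=robot.read_state()
print(s["clock"],*find(w,s["tool_pos"],s["tcp_rot"]))
E
```

```text
0.028 False [ 0.44   -0.2546  0.0281] [-1.07  1.23  2.04]
0.0262 False [ 0.4403 -0.2548  0.0264] [-0.18  0.58  2.65]
0.0254 False [ 0.4403 -0.2548  0.0256] [0.79 0.03 2.96]
0.025 False [ 0.4403 -0.2548  0.0252] [1.5  0.08 4.13]
19.45
[330 191  22  24 429]
[331 239  19  20 373]
[299 195  17  61 990]
21.375 [ 0.47386037 -0.23474454  0.03      ] [ 0.47037275 -0.28023893  0.03      ] [ 0.44074514 -0.25372787  0.03      ]
```

View pics/w3.png

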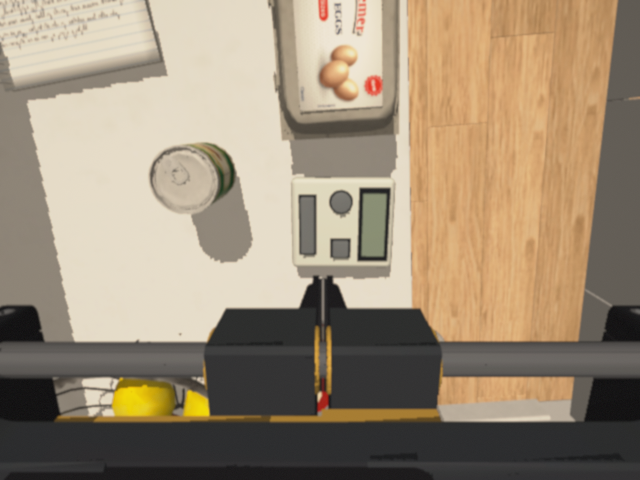

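The final view shows the timer where it was (round (341,202), bar (308,225), both up), nothing disturbed, and the arm clear.

```bash
python3 -c "
from rig import robot
print(robot.hand_in())"
```

```text
the job is handed in; nothing more can be done
None
```

I restarted the timer beside the egg box by pressing its round button (twice, as the first press was only marginally deep enough) and then its bar button; the timer did not move, and I handed the job in with the arm clear at about 21 s.

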